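# Free the folding gauge post with an unknown-hand lock screw and raise it

## Task

The dial-gauge post on the green stand is folded flat and held by the lock screw with the red-tipped cross bar. Nobody knows whether this screw has a right-hand or a left-hand thread: try it both ways, loosen it a quarter turn or more in the direction that gives, then raise the post until it stands upright and let go of it. Leave the socket, the standing valve and the wrench where they are.

Things in the scene. Friction and masses are not known exactly. Their poses are not given: they have to be found in the camera images.
- stand: Green cast gauge stand, bolted to the bench (does not move). Origin on the bench directly under the lock screw's vertical axis; z up; the folded post points along the stand's +x. Housing: 80 x 80 mm square about the origin, top at 102 mm. Base plate 10 mm thick, x -50 to 145 mm, y -115 to 50 mm. The post's horizontal pivot axis runs along y through x = 0, z = 38 mm. A black rest block under the post (x 115 to 135 mm, y -108 to -72 mm, 28 mm high).
- lock_mid (a point): Centre of the lock screw's cross bar, on the screw axis, 130 mm above the bench; it does not rise noticeably in the part turn needed. The bar is a horizontal round bar 14 mm thick and 131 mm long over its red end balls (19 mm thick); free gap of 21 mm between bar and housing top, with only the 18 mm screw stem at the centre.
- lock_end (a point): Centre of one of the two red end balls of the cross bar, 56 mm from lock_mid (along the stand's +y when tight; the other ball is opposite). Turns with the bar.
- lock (a joint): Turn of the lock screw from tight, rad: 0 tight, positive anticlockwise seen from above, negative clockwise. The hand of the thread differs from one start to the next and cannot be seen. The wrong way the screw stops solid within about 0.05 rad (0.15 if pushed very hard); the loosening way it turns with a light steady drag (0.12 N m, about 3 N at 45 mm from the axis) up to a stop at 1.9 rad and stays where left. The post comes free at about 0.9 to 1.0 rad.
- post (a joint): Angle of the post, rad: 0 folded flat, 1.57 upright, stop at 1.60. While locked it does not lift. Light friction: it stays upright when left there but falls back if released half-way. Lifting its end takes about 3 N.
- post_grip (a point): Point on the axis of the post, 22 mm from its free end and 178 mm from the pivot axis (stand frame x 178, y -90, z 38 mm when folded). The post is a round steel bar 20 mm thick, 200 mm long from the pivot, at y = -90 mm of the stand; the last 86 mm are bare. A dial gauge (58 mm round, white face) sits on it 85 mm from the pivot, standing 35 mm above the post's axis when folded.
- socket_large_mid (a point): Black impact socket standing on the bench, 48 mm round, 66 mm high; its centre. To be left alone.
- valve_mid (a point): Steel engine valve standing on its 44 mm head, stem 8 mm thick, 115 mm high; point half-way up. To be left alone.
- wrench_grip (a point): Grip of a 190 mm steel wrench lying on the bench. To be left alone. (Beyond the wrench on the left and beyond the valve on the right stand fixed cylinder heads, 100 mm high.)

How it is judged (in metres and radians):
On the way:
1. the lock screw is loosened by at least 1.2 rad while the post is still down ((value of joint lock above 1.2 rad or value of joint lock below -1.2 rad) and value of joint post below 0.3 rad), for 0.1 s.
At the end, for the whole second after the job is handed in: The post stands upright (joint post above 1.5 rad) and still, and the lock screw is left loosened by at least 1.1 rad (value of joint post above 1.5 rad and velocity of joint post between -0.05 and 0.05 rad/s and (value of joint lock above 1.1 rad or value of joint lock below -1.1 rad)); the robot touches nothing.
It fails at once if the socket, the valve or the wrench is moved more than 20 mm (distance of any of socket_large_mid, valve_mid, wrench_grip from where it was at the start of the episode above 0.02 m).
It also fails if it takes over 61 s, if anything falls off the work surface, if the arm or the gripper's body presses on something with over 40 N, if the wrist force passes 120 N, or if a joint passes its speed limit or range.

## Robot

A 7-joint arm with a two-finger parallel gripper is mounted at the origin on the work surface. World frame = base frame: x ahead of the robot, y to its left, z up, the work surface at z = 0. Lengths are in mm, angles in rad, forces in N, time in s.
With the tool pointing down it reaches from about 350 to 900 mm from the base axis. Payload 8.1 kg.
Tool frame: the origin (TCP) lies at the very end of the fingers, on their centre line; the grasp point (between the pads) lies 19 mm behind it; z points along the fingers, y is the direction in which the jaws open and shut (so a half turn about z gives the same grasp; the last joint's range is limited). The gripper opens to 92 mm and grips with 3 to 60 N. Pads are 19 mm wide; open, the fingers measure 130 mm over their backs; the gripper's body (75 mm by 190 mm) begins 47 mm behind the grasp point.
Start: joints at [-1.344, 0.434, 0.025, 1.573, -0.012, 1.134, -0.075], TCP at [202.436, 591.322, 226.742] pointing down, gripper open.
Joint ranges: [-2.62, 2.62], [-0.44, 2.09], [-1.27, 1.32], [0.08, 2.57], [-1.32, 4.46], [0.12, 2], [-2.74, 2.74]. Speed limits (rad/s): [2.22, 2.22, 3.01, 3.01, 3.14, 3.14, 3.14].

## Interface

Orientations are given as a rotation vector (axis times angle).
In Python, from workcell import bot gives the robot as it stands. The module is installed in compiled form; this text tells all that it offers.
- The arm moves only by the tool apply_moves, never from a script. Its argument "series" is a list that holds one entry, the list of rows, each a list of 5 numbers: the opening, from -1 (shut) to 1 (fully open), then the shift along the tool's x, y, z each as a share of 0.15 m, from -1 to 1, then the turn about the tool's z as a share of pi/4 rad, from -1 to 1. In form: [[[claw, x, y, z, yaw], ...]]. A call has 1 to 20 rows; each row is the pose to reach, as a shift and turn from the pose commanded when the call began, along the tool's axes at that moment; what a row does not reach only later rows make up. A row lasts 1/10 s, in which the tool goes at most 50 mm and 8.59 degrees, less where a joint would pass 70% of its speed; a pose out of reach is approached as far as the arm can. A call with a number of a shift or a turn outside -1 to 1 is refused whole. A call with a gripper value outside its range is refused whole. The fingers move at their own pace and stop on an object; "newtons" is the grip in N (left out, the last holds). Time passes only in rows, so rows that repeat a pose let the fingers close. It gives the time, the measured TCP pose, the force and the opening at its end, in the units of the state.
- bot.read_state(): the state, without advancing time (a new reading comes with each control period).
- bot.camera(name): name is "side" or "top" or "wrist"; returns the picture (420x560x3 uint8, blue, green, red); there is no depth.
- bot.camera_info(name): a dict with "K" (3x3 intrinsics, pixels), "k1" (the pictures are not rectified: a ray, as slopes to the right and down, at radius r is drawn at 1 + k1 r^2 times it, then the intrinsics apply), "xyz" and "attitude" of the camera in the world; the wrist camera has in their place "tool_from_camera" (4x4, takes a point from camera to tool coordinates, whose origin is the TCP and whose axes are the flange's). Camera axes: x right, y up, looking along -z (the intrinsics and any distortion apply to the point x, -y, -z); pixel columns grow to the right and rows downward; lengths in mm; the calibration is good to about 2 mm. A picture is of the moment at which its call begins: read the wrist's pose just before it. camera_info takes no time and is no camera call.
- bot.finish_job(): hands the job in, once; it reports no verdict.
The state is a dict: "time_s": time; "q": joint angles; "dq": joint speeds; "joint_efforts": joint torques, N m; "tcp_pos": TCP position; "ee_rot": TCP orientation; "contact_force": force on the tool from outside, world axes, zero at the start; "moment": the same for the moment, N m; "width": finger opening in mm.
Only numpy, scipy, OpenCV 4.12 (cv2) and the standard library are available. Lean on these libraries where they do the work, as an engineer would, in place of code of your own. Each camera call takes 0.05 s, during which the arm holds its last target. There are 200 camera calls.

## Working session

There is one attempt and no reset: what is moved stays moved. The work goes in short steps, Python scripts to look and compute and a tool call to move; the robot and the scene stay as the last step left them, time stands still between calls to the robot, and variables do not carry over. Pictures are saved under pics/ and viewed, about 8 in all and at most 12, crops included, and the job is handed in when it is done.

Besides the shell and the picture viewer there is one more tool, called by a JSON object that holds its "fn" and its "kwargs", one argument or row to a line. apply_moves: Moves the arm, as the interface text tells. Its arguments: {"type":"object","properties":{"series":{"type":"array","items":{"type":"array","items":{"type":"array","items":{"type":"number"}}}},"newtons":{"type":"number"}},"required":["series"]}

```bash
mkdir -p pics
python3 - <<'E'
from workcell import bot
import cv2
s=bot.read_state()
for k in ("time_s","tcp_pos","ee_rot","contact_force","width"):print(k,s[k])
for n in("side","top","wrist"):
    print(n,bot.camera_info(n))
for n in("side","top"):
    cv2.imwrite(f"pics/{n}0.png",bot.camera(n))
E
```

```text
time_s 0.0
tcp_pos [202.31530756 590.8035439  225.94927356]
ee_rot [-5.15880306e-01 -3.09880682e+00  2.49723044e-03]
contact_force [ 0.01962764  0.86805597 -0.36108099]
width 91.48280944496182
side {'K': array([[431.33880421,   0.        , 280.11363882],
       [  0.        , 431.33880421, 204.58326762],
       [  0.        ,   0.        ,   1.        ]]), 'k1': -0.09216805710708442, 'xyz': array([ 205.38495065, -519.96005594,  713.72639036]), 'attitude': array([ 0.76278222, -0.24038338, -0.5269267 ])}
top {'K': array([[519.90294728,   0.        , 278.44247633],
       [  0.        , 519.90294728, 198.74366238],
       [  0.        ,   0.        ,   1.        ]]), 'k1': -0.06667683031867896, 'xyz': array([3.76585860e+02, 3.09218291e-02, 1.28509246e+03]), 'attitude': array([ 0.1051569 , -0.13458162, -1.54577133])}
wrist {'K': array([[312.57277666,   0.        , 280.97317808],
       [  0.        , 312.57277666, 214.01242253],
       [  0.        ,   0.        ,   1.        ]]), 'k1': -0.06919964237605607, 'tool_from_camera': array([[ 7.48618811e-04,  9.57571994e-01,  2.88193193e-01,
         7.79870025e+01],
       [ 9.99999252e-01, -4.38222591e-04, -1.14155566e-03,
         1.16192372e-01],
       [-9.66828962e-04,  2.88193832e-01, -9.57571606e-01,
        -1.58187904e+02],
       [ 0.00000000e+00,  0.00000000e+00,  0.00000000e+00,
         1.00000000e+00]])}
```

View pics/top0.png

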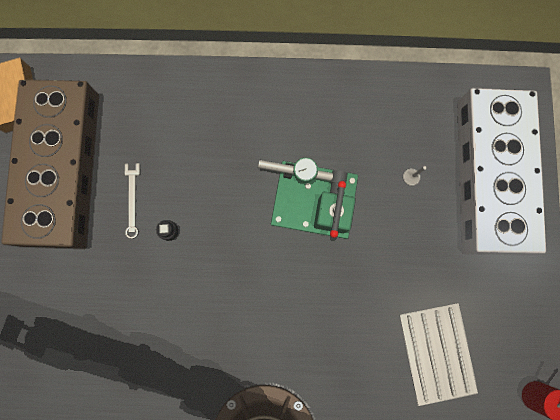

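View pics/side0.png

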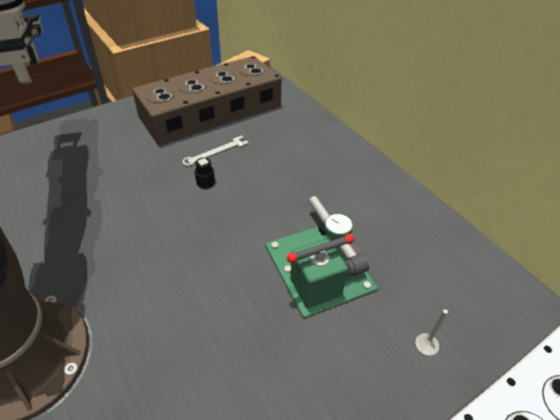

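The top view shows the red balls near (342,184) and (334,234), and the post's free end near (260,163), pointing to world +y. The side view shows the balls at (350,239) and (292,258). I'll refine these with code.

```bash
cat > h.py <<'E'
from workcell import bot
import numpy as np, cv2
from scipy.spatial.transform import Rotation as R
def cam(n,s=None):
    c=bot.camera_info(n)
    if n=="wrist":
        T=np.eye(4);T[:3,:3]=R.from_rotvec(s["ee_rot"]).as_matrix();T[:3,3]=s["tcp_pos"];T=T@c["tool_from_camera"]
        return c,T[:3,:3],T[:3,3]
    return c,R.from_rotvec(c["attitude"]).as_matrix(),c["xyz"]
D=lambda c:np.array([c["k1"],0,0,0,0.])
F=np.diag([1,-1,-1.])
def ray(px,C):
    c,M,o=C; u=cv2.undistortPoints(np.array([[px]],float),c["K"],D(c))[0,0]
    return o,M@F@np.array([u[0],u[1],1])
def at_z(px,C,z):
    o,d=ray(px,C); return o+d*(z-o[2])/d[2]
def proj(P,C):
    c,M,o=C; p=(np.atleast_2d(P)-o)@M@F
    return cv2.projectPoints(p,np.zeros(3),np.zeros(3),c["K"],D(c))[0][:,0]
def tri(pa,A,pb,B):
    o1,d1=ray(pa,A);o2,d2=ray(pb,B)
    t=np.linalg.lstsq(np.c_[d1,-d2],o2-o1,rcond=None)[0]
    a,b=o1+d1*t[0],o2+d2*t[1]
    return (a+b)/2,np.linalg.norm(a-b)
def red(im,box):
    x0,y0,x1,y1=box;h=cv2.cvtColor(im[y0:y1,x0:x1],cv2.COLOR_BGR2HSV)
    m=((h[...,0]<8)|(h[...,0]>172))&(h[...,1]>150)&(h[...,2]>80)
    n,_,st,ce=cv2.connectedComponentsWithStats(m.astype(np.uint8))
    return [(ce[i]+[x0,y0],st[i,4]) for i in range(1,n) if st[i,4]>8]
E
python3 - <<'E'
from h import *
t=cv2.imread("pics/top0.png");s=cv2.imread("pics/side0.png")
T=cam("top");S=cam("side")
rt=red(t,(300,160,380,260));rs=red(s,(260,200,380,300));print(rt,rs)
for p,_ in rt:print(at_z(p,T,130))
for p,_ in rs:print(at_z(p,S,130))
c=np.r_[t[140:260,240:380]]
cv2.imwrite("pics/topc.png",cv2.resize(c,None,fx=5,fy=5,interpolation=cv2.INTER_CUBIC))
E
```

```text
[(array([341.64285714, 183.83333333]), np.int32(42)), (array([333.55102041, 233.20408163]), np.int32(49))] [(array([349.15517241, 237.56896552]), np.int32(58)), (array([291.5625, 257.55  ]), np.int32(80))]
[ 592.59012583 -162.46129579  130.        ]
[ 480.09668877 -144.52218814  130.        ]
[ 591.00771179 -163.88301594  130.        ]
[ 477.72198228 -147.51973461  130.        ]
```

View pics/topc.png

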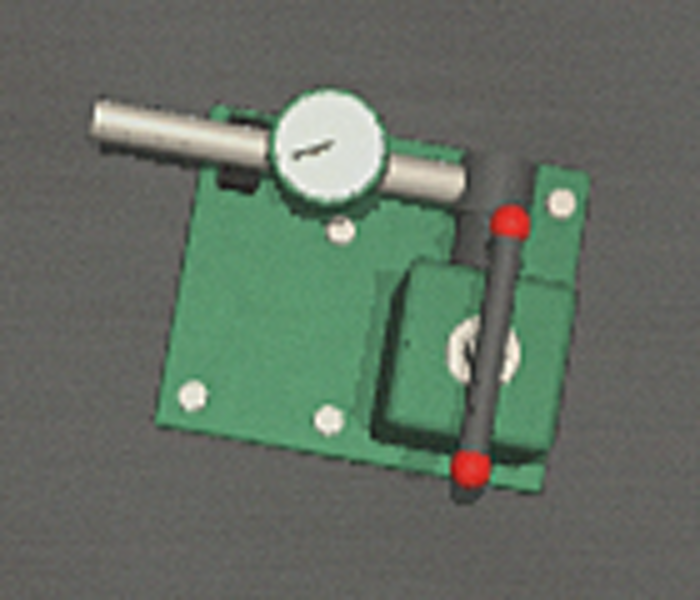

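The lock centre comes out at about (535,-154), with 114 mm between the balls (112 given), and both cameras agree to about 3 mm. Stand +x points along world (0.15,0.99). I'll move the arm over at the current height.

{"fn": "apply_moves", "kwargs": {
  "series": [
    [[0,-0.2,-0.2,0,0],[0,-0.5,-0.5,0,0],[0,-0.75,-0.75,0,0],[0,-1,-1,0,0],[0,-1,-1,0,0]]
  ]
}}

```text
time_s: 0.6
tcp_pos: [298.1, 395.8, 226.5]
ee_rot: [0.524, 3.097, -0.003]
contact_force: [1.6, 0.5, -0.5]
width: 56.3
```

{"fn": "apply_moves", "kwargs": {
  "series": [
    [[0,-0.25,-0.25,0,0],[0,-0.5,-0.5,0,0],[0,-0.75,-0.75,0,0],[0,-1,-1,0,0],[0,-1,-1,0,0]]
  ]
}}

```text
time_s: 1.1
tcp_pos: [390.9, 204.9, 226.7]
ee_rot: [0.527, 3.097, -0.002]
contact_force: [-0.4, 0.6, -0.2]
width: 45.8
```

{"fn": "apply_moves", "kwargs": {
  "series": [
    [[0,-0.25,-0.25,0,0],[0,-0.5,-0.5,0,0],[0,-0.75,-0.75,0,0],[0,-1,-1,0,0],[0,-1,-1,0,0]]
  ]
}}

```text
time_s: 1.6
tcp_pos: [484.0, 14.6, 226.9]
ee_rot: [0.526, 3.096, -0.003]
contact_force: [-0.1, 0.7, -0.1]
width: 45.7
```

Run:
```python
from h import *
T=cam("top");S=cam("side")
m=np.array([535.3,-154.6]);ey=np.array([-112.9,17.1]);ey/=np.linalg.norm(ey);ex=np.array([ey[1],-ey[0]])
w=lambda x,y,z:np.r_[m+x*ex+y*ey,z]
print(ex,ey)
for p in[(200,-90,38),(178,-90,38),(145,50,10),(145,-115,10),(-50,50,10),(0,0,130)]:
    print(p,w(*p).round(1),proj(w(*p),T).round(1),((proj(w(*p),T)[0]-[240,140])*5).round(),proj(w(*p),S).round(1))
s=bot.read_state();print(s["time_s"],s["tcp_pos"],s["q"],s["ee_rot"],s["width"])
d=m-s["tcp_pos"][:2];M=R.from_rotvec(s["ee_rot"]).as_matrix();print("shift to lock",M.T@np.r_[d,0]/150)
```

```text
[0.14975349 0.98872336] [-0.98872336  0.14975349]
(200, -90, 38) [654.2  29.7  38. ] [[258.3 164. ]] [ 91. 120.] [[312. 198.]]
(178, -90, 38) [650.9   7.9  38. ] [[267.1 165.6]] [136. 128.] [[316.4 204.3]]
(145, 50, 10) [507.6  -3.7  10. ] [[270.5 225.1]] [152. 425.] [[264.  241.4]]
(145, -115, 10) [670.7 -28.5  10. ] [[281.8 160.6]] [209. 103.] [[332.  219.6]]
(-50, 50, 10) [ 478.4 -196.5   10. ] [[348.5 238.6]] [542. 493.] [[303.9 315.4]]
(0, 0, 130) [ 535.3 -154.6  130. ] [[338.1 208.8]] [491. 344.] [[321.1 246.7]]
1.6 [483.96412888  14.60581346 226.86585304] [-0.46649751  0.2033564   0.38858291  1.9303471  -0.08726494  1.02335553
  1.19473813] [ 5.25560332e-01  3.09578486e+00 -2.80039751e-03] 45.74096938697939
shift to lock [-0.69533922 -0.95189036  0.0026772 ]
```

The projected stand model matches the picture corners within 2 px. Next I'll go over the lock, align the jaws and descend.

{"fn": "apply_moves", "kwargs": {
  "series": [
    [[0,-0.25,-0.3,0,-0.1],[0,-0.45,-0.6,0,-0.238],[0,-0.6,-0.85,0,-0.238],[0,-0.695,-0.952,0,-0.238],[0,-0.695,-0.952,0,-0.238],[0,-0.695,-0.952,0,-0.238]]
  ]
}}

```text
time_s: 2.2
tcp_pos: [534.7, -148.3, 226.1]
ee_rot: [-0.225, -3.132, -0.001]
contact_force: [-0.1, -0.2, -0.7]
width: 45.8
```

Run:
```python
from h import *
s=bot.read_state();im=bot.camera("wrist");C=cam("wrist",s)
print(s["time_s"],s["tcp_pos"],s["q"],s["contact_force"])
M=R.from_rotvec(s["ee_rot"]).as_matrix();print(M.round(3))
for p,a in red(im,(0,0,560,420)):print(p,a,at_z(p,C,130))
```

```text
2.2 [ 534.65860461 -148.31625096  226.14110616] [-0.15353859  0.33208968  0.43584352  1.7728563  -0.15773841  1.07227574
  1.76462864] [-0.14687056 -0.23477804 -0.68029299]
[[-0.99   0.143 -0.001]
 [ 0.143  0.99   0.001]
 [ 0.001  0.    -1.   ]]
[272.85227273 147.44602273] 352 [ 477.21216657 -146.17450812  130.        ]
[272.31632653 276.89285714] 196 [ 591.06856649 -163.89203355  130.        ]
```

{"fn": "apply_moves", "kwargs": {
  "series": [
    [[0,0,0,0.2,0],[0,0,0,0.4,0],[0,0,0,0.55,0],[0,0,0,0.64,0],[0,0,0,0.67,0],[0,0,0,0.675,0]]
  ]
}}

```text
time_s: 2.85
tcp_pos: [534.9, -148.3, 125.6]
ee_rot: [-0.223, -3.134, -0.0]
contact_force: [-0.1, -0.2, 0.7]
width: 45.7
```

{"fn": "apply_moves", "kwargs": {
  "series": [
    [[-1,0,0,0,0],[-1,0,0,0,0],[-1,0,0,0,0],[-1,0,0,0,0],[-1,0,0,0,0],[-1,0,0,0,0]]
  ],
  "newtons": 50
}}

```text
time_s: 3.45
tcp_pos: [534.5, -155.4, 126.4]
ee_rot: [0.232, 3.131, -0.011]
contact_force: [-1.4, -17.7, -2.3]
width: 14.7
```

Run:
```python
from h import *
s=bot.read_state();print({k:np.round(s[k],3) for k in("time_s","tcp_pos","q","contact_force","moment","width","ee_rot")})
im=bot.camera("side");cv2.imwrite("pics/s1.png",cv2.resize(im[110:330,190:480],None,fx=2.6,fy=2.6))
for n in("side","top"):
    for p,a in red(bot.camera(n),(260,160,380,300)):print(n,p,a,at_z(p,cam(n),130))
```

```text
{'time_s': np.float64(3.45), 'tcp_pos': array([ 534.5  , -155.407,  126.431]), 'q': array([-0.112,  0.445,  0.404,  1.889, -0.219,  0.848,  1.825]), 'contact_force': array([ -1.432, -17.672,  -2.29 ]), 'moment': array([-3.876,  0.275,  0.079]), 'width': np.float64(14.661), 'ee_rot': array([ 0.232,  3.131, -0.011])}
side [291.69736842 257.65789474] 76 [ 477.79019046 -147.83637533  130.        ]
```

View pics/s1.png

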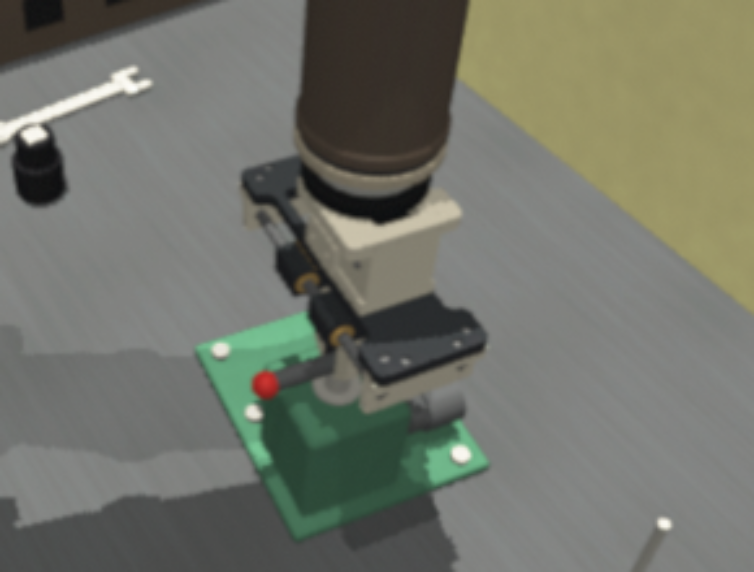

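The jaws hold the bar at its centre (14.7 mm wide). The lateral command is 7 mm off and causes a 17 N side force, so I'll correct that and then test +tool yaw (clockwise seen from above).

{"fn": "apply_moves", "kwargs": {
  "series": [
    [[-1,0,-0.047,0,0],[-1,0,-0.047,0,0],[-1,0,-0.047,0,0.1],[-1,0,-0.047,0,0.2],[-1,0,-0.047,0,0.3],[-1,0,-0.047,0,0.3],[-1,0,-0.047,0,0.3]]
  ]
}}

```text
time_s: 4.3
tcp_pos: [534.4, -156.0, 126.3]
ee_rot: [0.59, 3.084, 0.0]
contact_force: [-0.6, 1.7, 4.9]
width: 14.4
```

```bash
cat > chk.py <<'E'
from h import *
s=bot.read_state();print({k:np.round(s[k],3).tolist() for k in("time_s","tcp_pos","q","contact_force","moment","width")})
y=R.from_rotvec(s["ee_rot"]).as_matrix()[:2,1];print("tool y az deg",np.degrees(np.arctan2(y[1],y[0])))
for n in ("side","top"):
  for p,a in red(bot.camera(n),(240,140,400,320)):
    P=at_z(p,cam(n),130);d=P[:2]-[534.7,-154.8];print(n,p.round(),a,P.round(1),"r",np.hypot(*d).round(1),"turn from tight",(np.degrees(np.arctan2(d[1],d[0]))-171.4)%360)
E
python3 chk.py
```

```text
{'time_s': 4.3, 'tcp_pos': [534.381, -156.029, 126.275], 'q': [-0.147, 0.453, 0.462, 1.89, -0.262, 0.856, 1.64], 'contact_force': [-0.627, 1.698, 4.941], 'moment': [0.016, 0.167, 0.026], 'width': 14.448}
tool y az deg 68.327932852055
side [289. 252.] 69 [ 480.8 -135.4  130. ] r 57.2 turn from tight 348.7915802092433
```

The screw turned 11° clockwise with almost no moment, well beyond the 0.05 rad stop. So clockwise loosens it, and I'll continue that way.

{"fn": "apply_moves", "kwargs": {
  "series": [
    [[-1,0,0,0,0.15],[-1,0,0,0,0.3],[-1,0,0,0,0.45],[-1,0,0,0,0.6],[-1,0,0,0,0.75],[-1,0,0,0,0.9],[-1,0,0,0,1],[-1,0,0,0,1],[-1,0,0,0,1]]
  ]
}}

```text
time_s: 5.3
tcp_pos: [533.7, -156.8, 126.3]
ee_rot: [1.727, 2.623, -0.001]
contact_force: [-3.1, -1.2, 6.1]
width: 14.7
```

{"fn": "apply_moves", "kwargs": {
  "series": [
    [[-1,0,0,0,0.15],[-1,0,0,0,0.3],[-1,0,0,0,0.45],[-1,0,0,0,0.6],[-1,0,0,0,0.75],[-1,0,0,0,0.82],[-1,0,0,0,0.82],[-1,0,0,0,0.82]]
  ]
}}

```text
time_s: 6.1
tcp_pos: [532.9, -156.9, 126.2]
ee_rot: [-2.469, -1.942, 0.001]
contact_force: [-6.2, -0.8, 11.3]
width: 14.4
```

```bash
python3 chk.py
```

```text
{'time_s': 6.1, 'tcp_pos': [532.891, -156.894, 126.225], 'q': [-0.402, 0.546, 0.86, 1.911, -0.516, 0.922, 0.472], 'contact_force': [-6.163, -0.844, 11.324], 'moment': [-0.397, 1.444, 0.055], 'width': 14.384}
tool y az deg -13.632256933041178
side [334. 273.] 90 [ 520.  -210.8  130. ] r 57.9 turn from tight 83.91642283306658
```

The bar has turned about 96° (−1.67 rad) clockwise. I'll release it and lift clear.

{"fn": "apply_moves", "kwargs": {
  "series": [
    [[0,0,0,0,0],[0,0,0,0,0],[0,0,0,0,0],[0,0,0,0,0],[0,0,0,-0.2,0],[0,0,0,-0.4,0],[0,0,0,-0.7,-0.111],[0,0,0,-0.7,-0.111],[0,0,0,-0.7,-0.111]]
  ]
}}

```text
time_s: 7.1
tcp_pos: [534.4, -156.0, 231.3]
ee_rot: [2.381, 2.048, 0.003]
contact_force: [-0.9, 0.9, -1.0]
width: 45.6
```

```bash
python3 chk.py
python3 - <<'E'
from h import *
s=bot.read_state();M=R.from_rotvec(s["ee_rot"]).as_matrix()
print(M.round(3),M.T@(np.array([650.3,7.7,150])-s["tcp_pos"])/150)
E
```

```text
{'time_s': 7.1, 'tcp_pos': [534.41, -155.969, 231.272], 'q': [-0.475, 0.42, 0.937, 1.788, -0.375, 1.122, 0.437], 'contact_force': [-0.851, 0.91, -0.959], 'moment': [-0.098, 0.107, -0.01], 'width': 45.615}
tool y az deg -8.587720889795838
side [308. 224.] 44 [547.4 -98.4 130. ] r 57.9 turn from tight 265.9485127339203
side [334. 273.] 89 [ 520.1 -210.7  130. ] r 57.8 turn from tight 83.95656771260843
top [312. 202.] 27 [550.5 -96.1 130. ] r 60.8 turn from tight 263.5041437818398
[[ 0.15   0.989 -0.001]
 [ 0.989 -0.15   0.001]
 [ 0.    -0.001 -1.   ]] [1.19193332 0.60869378 0.53060261]
```

{"fn": "apply_moves", "kwargs": {
  "series": [
    [[0,0.2,0.15,0,0],[0,0.45,0.3,0,0],[0,0.7,0.45,0,0],[0,0.9,0.609,0,0],[0,1,0.609,0,0],[0,1,0.609,0,0]]
  ]
}}

```text
time_s: 7.8
tcp_pos: [646.3, -18.5, 228.3]
ee_rot: [-2.376, -2.052, 0.004]
contact_force: [-0.8, 0.6, -0.9]
width: 46.0
```

{"fn": "apply_moves", "kwargs": {
  "series": [
    [[0,0.19,0,0,0],[0,0.19,0,0.3,0],[0,0.19,0,0.6,0],[0,0.19,0,0.8,0],[0,0.19,0,0.8,0]]
  ]
}}

```text
time_s: 8.3
tcp_pos: [646.6, 5.3, 106.3]
ee_rot: [-2.381, -2.043, 0.011]
contact_force: [-1.1, 0.8, 0.7]
width: 45.5
```

Run:
```python
from h import *
s=bot.read_state();C=cam("wrist",s);im=bot.camera("wrist")
print(s["time_s"],s["tcp_pos"],s["contact_force"])
M=R.from_rotvec(s["ee_rot"]).as_matrix()
print(M.T@(np.array([650.3,7.7,19])-s["tcp_pos"])/150)
print(proj(np.array([[653.6,29.5,38],[650.3,7.7,38],[646,-19,38]]),C).round())
cv2.imwrite("pics/w1.png",im)
```

```text
8.3 [646.58328153   5.25085604 106.3366179 ] [-1.09028576  0.78407255  0.72033585]
[0.021206   0.02660798 0.58200608]
[[286. 195.]
 [286. 223.]
 [285. 255.]]
```

View pics/w1.png

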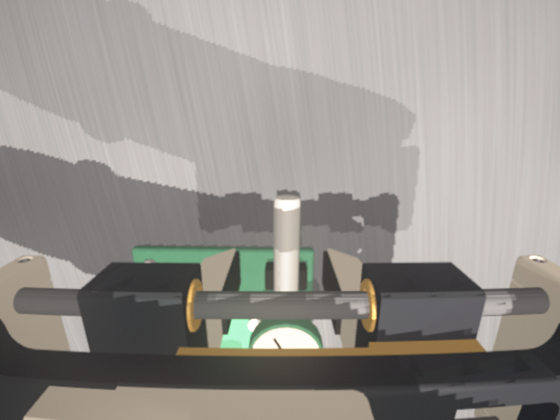

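The wrist view shows the post's end at (287,197), against a predicted (286,195), midway between the fingers. I'll descend and grip lightly.

{"fn": "apply_moves", "kwargs": {
  "series": [
    [[0,0.02,0.025,0.2,0],[0,0.02,0.025,0.4,0],[0,0.02,0.025,0.52,0],[0,0.02,0.025,0.57,0],[0,0.02,0.025,0.57,0]]
  ]
}}

```text
time_s: 8.85
tcp_pos: [655.0, 8.6, 25.4]
ee_rot: [2.382, 2.048, -0.0]
contact_force: [1.0, -0.3, -0.3]
width: 45.7
```

{"fn": "apply_moves", "kwargs": {
  "series": [
    [[-1,0,0,0,0],[-1,0,0,0,0],[-1,0,0,0,0],[-1,0,0,0,0],[-1,0,0,0,0]]
  ],
  "newtons": 15
}}

```text
time_s: 9.35
tcp_pos: [650.9, 9.8, 25.4]
ee_rot: [-2.377, -2.044, 0.006]
contact_force: [-17.7, 2.5, 15.7]
width: 19.6
```

Run:
```python
from h import *
s=bot.read_state();M=R.from_rotvec(s["ee_rot"]).as_matrix()
print({k:np.round(s[k],2).tolist() for k in("time_s","tcp_pos","q","contact_force","moment","width")})
m=np.array([534.7,-154.8]);ex=np.array([.1498,.9887]);ey=np.array([-.9887,.1498])
g=s["tcp_pos"]+M@[0,0,-19];l=np.array([(g[:2]-m)@ex,(g[:2]-m)@ey,g[2]]);print("grip in stand",l)
r=np.hypot(l[0],l[2]-38);print(r)
for a in np.r_[.2:1.61:.2,1.6]:
    d=np.array([r*np.cos(a)-l[0],38+r*np.sin(a)-l[2]]);print(round(a,2),(d/150).round(3))
```

```text
{'time_s': 9.35, 'tcp_pos': [650.86, 9.79, 25.35], 'q': [-0.54, 0.8, 0.72, 1.73, -0.66, 0.88, 0.32], 'contact_force': [-17.71, 2.49, 15.67], 'moment': [0.37, 3.79, -0.02], 'width': 19.59}
grip in stand [180.1000272  -90.33510082  44.35299401]
180.21204269036113
0.2 [-0.023  0.196]
0.4 [-0.094  0.425]
0.6 [-0.209  0.636]
0.8 [-0.364  0.819]
1.0 [-0.552  0.969]
1.2 [-0.765  1.077]
1.4 [-0.996  1.142]
1.6 [-1.236  1.159]
1.6 [-1.236  1.159]
```

The post is gripped (19.6 mm). I'll relax the side load and start lifting along the arc.

{"fn": "apply_moves", "kwargs": {
  "series": [
    [[-1,0,-0.027,0,0],[-1,0,-0.027,-0.03,0],[-1,-0.006,-0.027,-0.12,0],[-1,-0.024,-0.027,-0.238,0],[-1,-0.054,-0.027,-0.355,0],[-1,-0.054,-0.027,-0.355,0]]
  ]
}}

```text
time_s: 9.95
tcp_pos: [649.4, 1.2, 81.5]
ee_rot: [-2.382, -2.047, -0.002]
contact_force: [-2.7, 1.1, -1.6]
width: 19.7
```

```bash
cat > c2.py <<'E'
from h import *
import sys
s=bot.read_state();M=R.from_rotvec(s["ee_rot"]).as_matrix()
print({k:np.round(s[k],2).tolist() for k in("time_s","tcp_pos","contact_force","moment","width")})
m=np.array([534.7,-154.8]);ex=np.array([.1498,.9887]);ey=np.array([-.9887,.1498])
g=s["tcp_pos"]+M@[0,0,-12.6];l=np.array([(g[:2]-m)@ex,(g[:2]-m)@ey,g[2]]);print("grip in stand",l,"r",np.hypot(l[0],l[2]-38),"ang",np.arctan2(l[2]-38,l[0]))
cv2.imwrite(sys.argv[1],cv2.resize(bot.camera("side")[110:330,190:480],None,fx=2.6,fy=2.6))
E
python3 c2.py pics/s2.png
```

```text
{'time_s': 9.95, 'tcp_pos': [649.37, 1.23, 81.49], 'contact_force': [-2.73, 1.05, -1.65], 'moment': [0.13, 0.85, -0.05], 'width': 19.72}
grip in stand [171.42964227 -90.00162414  94.08699709] r 180.37148747057327 ang 0.3161952385823083
```

View pics/s2.png

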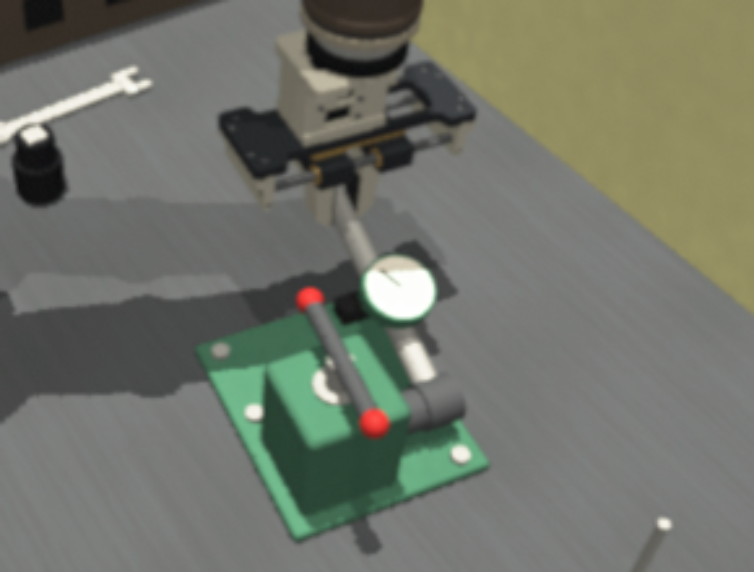

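The post is following the gripper at radius 180 mm and the bar is still turned. I'll continue the arc.

{"fn": "apply_moves", "kwargs": {
  "series": [
    [[-1,-0.041,0,-0.112,0],[-1,-0.093,0,-0.22,0],[-1,-0.156,0,-0.323,0],[-1,-0.228,0,-0.418,0],[-1,-0.31,0,-0.506,0],[-1,-0.4,0,-0.585,0],[-1,-0.498,0,-0.655,0],[-1,-0.602,0,-0.714,0],[-1,-0.602,0,-0.714,0]]
  ]
}}

```text
time_s: 10.9
tcp_pos: [634.7, -91.1, 188.2]
ee_rot: [-2.386, -2.044, -0.0]
contact_force: [-8.3, 4.3, 4.4]
width: 19.5
```

```bash
python3 c2.py pics/s3.png
```

```text
{'time_s': 10.9, 'tcp_pos': [634.67, -91.09, 188.21], 'contact_force': [-8.34, 4.29, 4.44], 'moment': [0.85, 1.78, -0.01], 'width': 19.47}
grip in stand [ 77.96377835 -89.29754867 200.80936953] r 180.51382645479254 ang 1.12419887646501
```

{"fn": "apply_moves", "kwargs": {
  "series": [
    [[-1,-0.109,-0.005,-0.049,0],[-1,-0.223,-0.01,-0.087,0],[-1,-0.34,-0.01,-0.114,0],[-1,-0.459,-0.01,-0.128,0],[-1,-0.53,-0.01,-0.131,0],[-1,-0.55,-0.01,-0.131,0],[-1,-0.55,-0.01,-0.131,0],[-1,-0.55,-0.01,-0.131,0]]
  ]
}}

```text
time_s: 11.75
tcp_pos: [621.8, -172.1, 207.0]
ee_rot: [2.383, 2.044, -0.0]
contact_force: [-5.4, 1.0, 9.0]
width: 19.4
```

```bash
python3 c2.py pics/s4.png
```

```text
{'time_s': 11.75, 'tcp_pos': [621.77, -172.12, 207.0], 'contact_force': [-5.38, 1.01, 9.0], 'moment': [0.31, 1.32, -0.02], 'width': 19.39}
grip in stand [ -4.0575654  -88.66342329 219.59882987] r 181.64415445541653 ang 1.5931361754666962
```

View pics/s4.png

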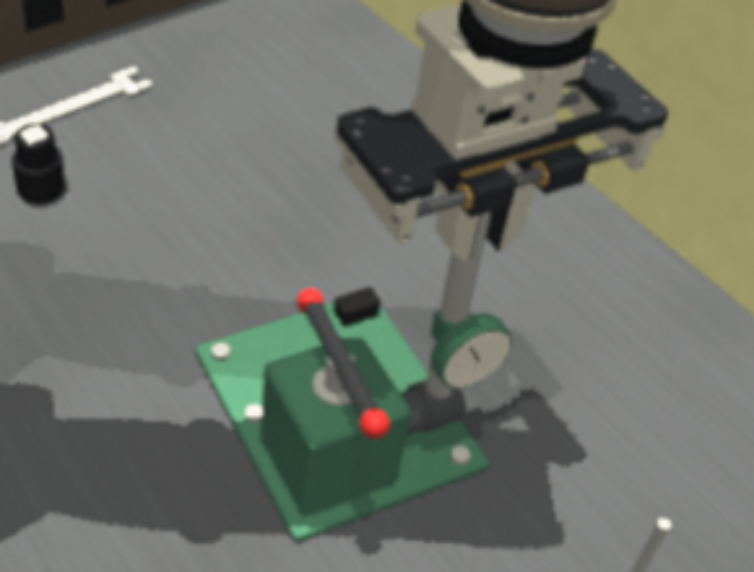

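The post is upright, with the grip at about 1.59 rad. I'll open the jaws, then raise the tool straight up.

{"fn": "apply_moves", "kwargs": {
  "series": [
    [[0.3,0,0,0,0],[0.3,0,0,0,0],[0.3,0,0,0,0],[0.3,0,0,0,0],[0.3,0,0,0,0],[0.3,0,0,-0.1,0],[0.3,0,0,-0.3,0],[0.3,0,0,-0.6,0],[0.3,0,0,-0.9,0],[0.3,0,0,-0.9,0],[0.3,0,0,-0.9,0]]
  ]
}}

```text
time_s: 12.9
tcp_pos: [622.8, -169.3, 342.1]
ee_rot: [2.38, 2.047, 0.003]
contact_force: [0.1, -0.5, -0.4]
width: 59.6
```

```bash
python3 c2.py pics/s5.png; python3 chk.py
python3 - <<'E'
from h import *
m=np.array([534.7,-154.8]);ex=np.array([.1498,.9887]);ey=np.array([-.9887,.1498])
for a in (1.4,1.5,1.57,1.6):
  P=[np.r_[m+ex*L*np.cos(a)-90*ey,38+L*np.sin(a)] for L in(60,130,200)]
  print(a,((proj(P,cam("side"))-[190,110])*2.6).round().tolist())
E
```

```text
{'time_s': 12.9, 'tcp_pos': [622.79, -169.35, 342.06], 'contact_force': [0.15, -0.49, -0.43], 'moment': [-0.11, 0.08, 0.02], 'width': 59.63}
grip in stand [ -1.18349429 -89.23571683 354.65631805] r 316.6585296776919 ang 1.5745337819190566
{'time_s': 12.95, 'tcp_pos': [622.348, -168.768, 340.5], 'q': [-0.367, 0.507, 0.918, 1.386, -0.4, 1.441, 0.39], 'contact_force': [0.208, 0.35, 0.076], 'moment': [-0.048, 0.027, -0.016], 'width': 59.466}
tool y az deg -8.589912305833154
side [308. 224.] 46 [547.4 -98.3 130. ] r 57.9 turn from tight 265.95973317670405
side [334. 273.] 90 [ 520.  -210.8  130. ] r 57.9 turn from tight 83.91642283306658
1.4 [[440.0, 338.0], [445.0, 260.0], [452.0, 175.0]]
1.5 [[444.0, 343.0], [456.0, 271.0], [469.0, 191.0]]
1.57 [[447.0, 347.0], [463.0, 280.0], [481.0, 204.0]]
1.6 [[448.0, 348.0], [466.0, 284.0], [486.0, 210.0]]
```

View pics/s5.png

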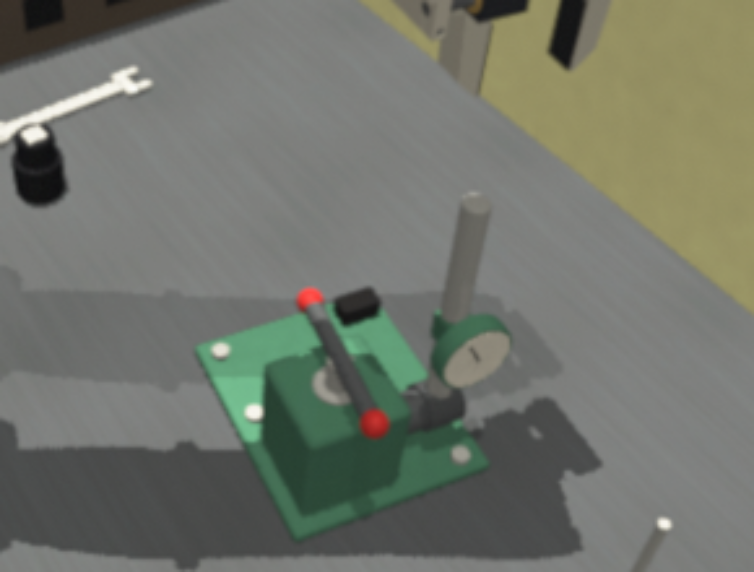

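The post stands free, with its top centre at (475,202) in the crop. The model predicts (481,204) for 1.57 rad and (469,191) for 1.5, so I'll check the margin with the wrist camera.

Run:
```python
from h import *
s=bot.read_state();im=bot.camera("wrist");C=cam("wrist",s)
m=np.array([534.7,-154.8]);ex=np.array([.1498,.9887]);ey=np.array([-.9887,.1498])
for a in (1.5,1.57,1.6):
  P=[np.r_[m+ex*L*np.cos(a)-90*ey,38+L*np.sin(a)] for L in(130,200)]
  print(a,proj(P,C).round(1).tolist())
for p,a in red(im,(0,0,560,420)):print(p,a,at_z(p,C,130))
x0,y0=210,150
print(x0,y0);cv2.imwrite("pics/w2.png",cv2.resize(im[y0:y0+200,x0:x0+200],None,fx=3,fy=3))
```

```text
1.5 [[282.7, 187.0], [283.0, 198.0]]
1.57 [[282.7, 195.4], [282.9, 213.9]]
1.6 [[282.7, 198.9], [282.9, 220.5]]
[208.64444444 140.74444444] 90 [ 547.49768945 -100.24316294  130.        ]
[205.83653846 233.67307692] 104 [ 519.78817204 -211.50678458  130.        ]
210 150
```

View pics/w2.png

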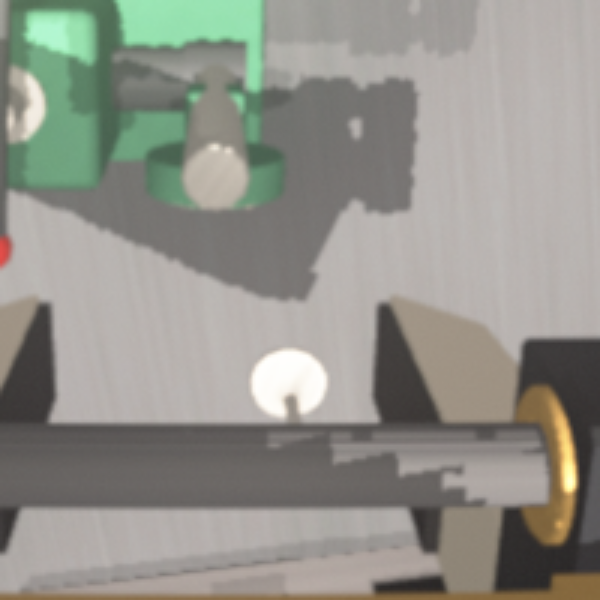

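The post top is at crop (216,178), which is full-frame (282,209) and gives about 1.55 rad. That agrees with the side view (1.54–1.56) and is above 1.5. I'll check that it stays still for a second.

{"fn": "apply_moves", "kwargs": {
  "series": [
    [[0.3,0,0,0,0],[0.3,0,0,0,0],[0.3,0,0,0,0],[0.3,0,0,0,0],[0.3,0,0,0,0],[0.3,0,0,0,0],[0.3,0,0,0,0],[0.3,0,0,0,0],[0.3,0,0,0,0],[0.3,0,0,0,0],[0.3,0,0,0,0],[0.3,0,0,0,0]]
  ]
}}

```text
time_s: 14.3
tcp_pos: [622.4, -168.8, 340.0]
ee_rot: [-2.382, -2.049, -0.0]
contact_force: [0.8, 1.0, -0.7]
width: 59.8
```

Run:
```python
from h import *
a=cv2.imread("pics/s5.png").astype(float)
b=cv2.resize(bot.camera("side")[110:330,190:480],None,fx=2.6,fy=2.6).astype(float)
d=abs(a-b)[170:450,400:530];print("post region diff",d.mean(),d.max())
side0=cv2.imread("pics/side0.png").astype(float);n=bot.camera("side").astype(float)
for nm,(x,y) in dict(socket=(204,172),wrench=(215,152),valve=(428,344)).items():
    e=abs(side0-n)[y-20:y+20,x-25:x+25];print(nm,e.mean(),e.max())
```

```text
post region diff 0.5762820512820512 24.0
socket 14.9415 30.0
wrench 16.831 30.0
valve 18.465666666666667 30.0
```

The post is still. The neighbours differ only by an even brightness change, so they haven't moved. I'm handing in.

```bash
python3 -c "
from workcell import bot
print(bot.finish_job())"
```

```text
the job is handed in; nothing more can be done
None
```

The post is standing upright, the lock screw is loosened, and I've handed the job in after about 14 s of robot time.

- **Lock screw:** it has a left-hand thread. I tried clockwise (seen from above) first and it gave at once with very little resistance, so I didn't test the other way. I turned it about 95° (1.66 rad), and camera checks after release showed it stayed there.
- **Post:** I gripped it lightly near the free end, raised it along its arc, then let go and lifted the gripper clear.
- **Last checks:** the post was free and still over about 1.3 s, and the contact force was about 1 N. The socket, wrench and valve showed no movement in the side camera, only an even brightness change.
- **One disagreement:** the gripper position suggested about 1.59 rad before release, but the side and wrist cameras put the free post at about 1.54–1.56. That is above the 1.5 limit but by only about 0.05 rad, and I left it there rather than nudge it.

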